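# Fill the free cells of a covered spray-can crate

### The job

Two of the six cells in the black covered crate are free; the others hold short tins that you cannot see under the flaps, so press on the flaps gently to feel which give way. Stand the lying spray can up on the bench and let go of it, then take it again from above; lower this can and the other spray can through the flaps into the free cells, one in each, without dropping them, so that both stand upright on the bottom with their caps up. Leave the screwdriver, wrench and jar where they are.

Things in the scene. Friction and masses are not known exactly. Their poses are not given: they have to be found in the camera images.
- crate: black crate fixed to the bench, 188 (x) x 276 (y) x 98 mm high, grey cover grid, 2 x 3 cells at 88 mm pitch. Origin: centre of its underside; x across the two rows, y along the three columns, z up. Four cells (they change) hold a hidden tin, 64 mm wide, its top 10 mm below the cover. Free cells are empty down to a loose cork disc, top 13 mm above the bench; a can there rises 65 mm over the cover
- cell0 (a point): aim point of a cell (crate x -48, y -88 mm), level with the cover's top, 4 mm from the middle of its 78 x 78 mm opening towards crate -x. A flush aluminium flap, hinged at the opening's crate +x edge, closes it: 1 to 3 N swings it down to 1.5 rad in a free cell, and it springs back; over a tin it gives 3 to 8 mm and stops hard. A can lowered upright here clears the hung flap
- cell1 (a point): aim point of a cell (crate x -48, y +0 mm), level with the cover's top, 4 mm from the middle of its 78 x 78 mm opening towards crate -x. A flush aluminium flap, hinged at the opening's crate +x edge, closes it: 1 to 3 N swings it down to 1.5 rad in a free cell, and it springs back; over a tin it gives 3 to 8 mm and stops hard. A can lowered upright here clears the hung flap
- cell2 (a point): aim point of a cell (crate x -48, y +88 mm), level with the cover's top, 4 mm from the middle of its 78 x 78 mm opening towards crate -x. A flush aluminium flap, hinged at the opening's crate +x edge, closes it: 1 to 3 N swings it down to 1.5 rad in a free cell, and it springs back; over a tin it gives 3 to 8 mm and stops hard. A can lowered upright here clears the hung flap
- cell3 (a point): aim point of a cell (crate x +40, y +88 mm), level with the cover's top, 4 mm from the middle of its 78 x 78 mm opening towards crate -x. A flush aluminium flap, hinged at the opening's crate +x edge, closes it: 1 to 3 N swings it down to 1.5 rad in a free cell, and it springs back; over a tin it gives 3 to 8 mm and stops hard. A can lowered upright here clears the hung flap
- cell4 (a point): aim point of a cell (crate x +40, y +0 mm), level with the cover's top, 4 mm from the middle of its 78 x 78 mm opening towards crate -x. A flush aluminium flap, hinged at the opening's crate +x edge, closes it: 1 to 3 N swings it down to 1.5 rad in a free cell, and it springs back; over a tin it gives 3 to 8 mm and stops hard. A can lowered upright here clears the hung flap
- cell5 (a point): aim point of a cell (crate x +40, y -88 mm), level with the cover's top, 4 mm from the middle of its 78 x 78 mm opening towards crate -x. A flush aluminium flap, hinged at the opening's crate +x edge, closes it: 1 to 3 N swings it down to 1.5 rad in a free cell, and it springs back; over a tin it gives 3 to 8 mm and stops hard. A can lowered upright here clears the hung flap
- can_standing: spray can standing on the bench, 150 mm tall, about 0.3 kg: steel body 56 mm in diameter up to 112 mm, above it a black cap 51 mm in diameter and 38 mm tall. Origin: centre of its foot; z along its axis to the cap
- can_lying: a second, identical spray can, lying on the cradle (same size, origin and axes). Its axis is then 42 mm above the bench, and its cap points to the cradle's +x; its foot lies at cradle x = -75 mm and its cap's end at +75 mm
- cradle: wooden cradle fixed to the bench: plate 120 (x) x 70 (y) mm, 4 mm thick, with two battens along x, 14 mm wide, tops 18 mm above the bench, 30 mm apart inside, between which the can lies. Origin: centre of its underside; x along the lying can from foot to cap, z up. The bench around x = 0.47, y = -0.115 m is always clear to stand a can on
- screwdriver: bystander: screwdriver lying on the bench, 190 mm long, origin on the bench under it
- wrench: bystander: steel wrench lying on the bench, 180 mm long, origin on the bench under it
- oil_jar: bystander: white jar with a steel lid, 70 mm in diameter, 100 mm tall, origin at the centre of its foot

How it is judged:
By the outcome, as a careful person would: the job done as asked, in the order asked, and still so for the second after the job is handed in, with the robot touching nothing.
It also fails if it takes over 72 s, if anything falls off the work surface, if the arm or the gripper's body presses on something with over 40 N, if the wrist force passes 120 N, or if a joint passes its speed limit or range.

### The arm

A 7-joint arm with a two-finger parallel gripper is mounted at the origin on the work surface. World frame = base frame: x ahead of the robot, y to its left, z up, the work surface at z = 0. Lengths are in m, angles in rad, forces in N, time in s.
With the tool pointing down it reaches from about 0.4 to 0.85 m from the base axis. Payload 4.5 kg.
Tool frame: the origin (TCP) lies at the very end of the fingers, on their centre line; the grasp point (between the pads) lies 19 mm behind it; z points along the fingers, y is the line along which they close (so a half turn about z gives the same grasp; the last joint's range is limited). The gripper opens to 88 mm and grips with 3 to 60 N. Pads are 18 mm wide; open, the fingers measure 123 mm over their backs; the gripper's body (75 mm by 187 mm) begins 45 mm behind the grasp point.
Start: joints at [-1.088, 0.689, -0.195, 1.565, 0.157, 0.902, -0.215], TCP at [0.271, 0.563, 0.219] pointing down, gripper open.
Joint ranges: [-3.01, 3.01], [-0.46, 2.08], [-1.47, 1.51], [0.13, 2.56], [-1, 4.14], [0.04, 2.09], [-2.66, 2.66]. Speed limits (rad/s): [2.57, 2.57, 3.14, 3.14, 3.14, 3.14, 3.14].

### API

Orientations are given as a unit quaternion [x, y, z, w].
In Python, from plant import r gives the robot as it stands. The module is installed in compiled form; this text tells all that it offers.
- The arm moves only by the tool step_arm, never from a script. Its argument "increments" is a list of rows, each a list of 2 entries, a list of its own where there are three numbers: the shift along the world's x, y, z in cm, then the turn, a rotation vector about the world's x, y, z in degrees. A call has exactly 10 rows; each row shifts and turns the commanded pose from where the row before left it; what a row does not reach is not made up. A row lasts 1/10 s, in which the tool goes at most 50 mm and 8.59 degrees, less where a joint would pass 70% of its speed; a pose out of reach is approached as far as the arm can. A call is refused whole if a number of a shift passes 5 or a number of a turn 8.59, either way. A call with a gripper value outside its range is refused whole. "fingers" is the opening, from 0 (shut) to 1 (fully open), set as the call begins (left out, the last holds). The fingers move at their own pace and stop on an object; "grip_force" is the grip in N (left out, the last holds). Time passes only in rows, so rows that do not move let the fingers close, or fill a call up. It gives the time, the measured TCP pose, the force, the opening and the grip force at its end, in the units of the state.
- r.get_state(): the state, without advancing time (a new reading comes with each control period).
- r.snapshot(name): name is "side" or "top"; returns (picture, depth): 420x560x3 uint8, red, green, blue; 420x560 float32, m along the optical axis (not along the pixel's ray), 0 where there is no reading.
- r.calibration(name): a dict with "fov_y" (degrees; the focal length in pixels is half the picture's height over the tangent of half this angle, whatever the lens; pixels are square), "cx", "cy" (the principal point, pixels), "R" (3x3) and "t" (3): a world point X has camera coordinates R X + t. Camera axes: x right, y down, z forward; pixel columns grow to the right and rows downward; lengths in m; the calibration is good to about 2 mm. A picture is of the moment at which its call begins. calibration takes no time and is no camera call.
- r.finish_job(): hands the job in; it is judged then, once.
The state is a dict: "clock": time; "q": joint angles; "qd": joint speeds; "joint_torque": joint torques, N m; "tool_pos": TCP position; "eef_rot": TCP orientation; "contact_force": force on the tool from outside, world axes, zero at the start; "moment": the same for the moment, N m; "opening": opening from 0.0 (shut) to 1.0 (fully open); "finger_force": force on a finger pad.
Only numpy, scipy, OpenCV 4.12 (cv2) and the standard library are available. Lean on these libraries where they do the work, as an engineer would, in place of code of your own. Each camera call takes 0.05 s, during which the arm holds its last target. There are 200 camera calls.

## Working session

There is one attempt and no reset: what is moved stays moved. The work goes in short steps, Python scripts to look and compute and a tool call to move; the robot and the scene stay as the last step left them, time stands still between calls to the robot, and variables do not carry over. Pictures are saved under pics/ and viewed, at most 10 in all, crops included, and the job is handed in when it is done.

Besides the shell and the picture viewer there is one more tool, called after ">>>" in YAML: its name, and indented under it one key for each argument. step_arm: Moves the arm, as the interface text tells. Its arguments: {"type":"object","properties":{"increments":{"type":"array","items":{"type":"array"}},"fingers":{"type":"number"},"grip_force":{"type":"number"}},"required":["increments"]}

```bash
mkdir -p pics
cat > h.py <<'E'
import numpy as np, cv2
from plant import r
def cam(n):
    c=r.calibration(n); f=210/np.tan(np.radians(c["fov_y"])/2)
    return np.array(c["R"]),np.array(c["t"]),f,c["cx"],c["cy"]
def cloud(n,d):
    R,t,f,cx,cy=cam(n); v,u=np.mgrid[0:420,0:560]
    P=np.dstack([(u-cx)/f*d,(v-cy)/f*d,d])
    return (P-t)@R
def ray(n,u,v,z):
    R,t,f,cx,cy=cam(n); o=-R.T@t; d=R.T@np.array([(u-cx)/f,(v-cy)/f,1]); return o+d*(z-o[2])/d[2]
def proj(n,X):
    R,t,f,cx,cy=cam(n); p=R@np.array(X)+t; return np.array([p[0]/p[2]*f+cx,p[1]/p[2]*f+cy])
def snap(n,name):
    im,d=r.snapshot(n); cv2.imwrite(f"pics/{name}.png",im[:,:,::-1]); np.savez(f"{name}.npz",im=im,d=d); return im,d
E
python3 - <<'E'
from h import *
for n in("side","top"):
    snap(n,n+"0"); R,t,f,cx,cy=cam(n); print(n,-R.T@t,R[2],f,cx,cy)
s=r.get_state(); print(s)
E
```

```text
side [ 0.44831777 -0.82882958  0.95287883] [ 0.0642005   0.66931451 -0.74020023] 525.255393803227 278.4690328858125 206.26261504185746
top [ 0.35395829 -0.01157224  1.12307883] [ 0.1675601  -0.01795921 -0.98569827] 399.20480052184104 275.46550356957295 207.3184904862219
{'clock': 0.1, 'q': array([-1.08822809,  0.68991851, -0.19453339,  1.56621132,  0.15729889,
        0.9025203 , -0.2151436 ]), 'qd': array([ 0.00029683, -0.00112622,  0.00043521, -0.00336462,  0.00049545,
       -0.00165662,  0.00069803]), 'joint_torque': array([-3.01843640e-03, -5.28498673e+01, -1.27105795e+00, -1.53837776e+01,
       -5.24522841e-02,  2.00819704e-03,  6.17412161e-05]), 'tool_pos': array([0.27093634, 0.56255933, 0.21778678]), 'eef_rot': array([ 2.22486981e-01,  9.74935305e-01, -8.22678735e-04, -1.30191469e-04]), 'contact_force': array([-1.07751438, -0.54765851,  0.46531494]), 'moment': array([-0.0085964 , -0.00275973,  0.0107264 ]), 'finger_force': 0.0, 'opening': 1.001115196451495}
```

View pics/side0.png

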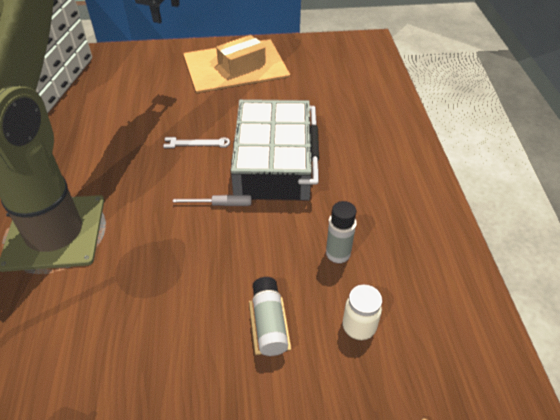

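View pics/top0.png

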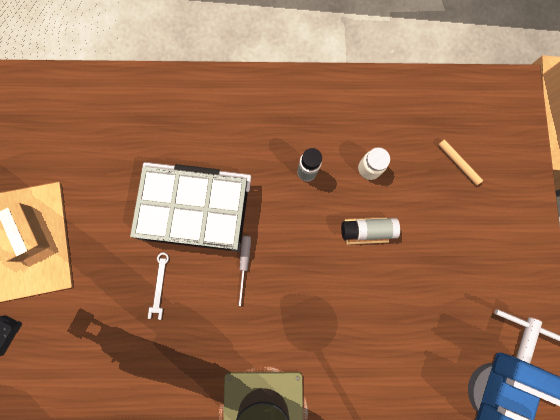

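The side view shows the crate at (275,140), the standing can at (341,232), the jar at (363,312) and the lying can at (269,318) with its cap away from the camera. The top view shows the crate at (190,205), the standing cap at (311,158), the jar at (375,163) and the lying can at (370,230) with its cap to the left (+y).

Run:
```python
from h import *
for n in("side","top"):
    z=np.load(n+"0.npz"); im,d=z["im"].astype(int),z["d"]; P=cloud(n,d); Z=P[...,2]; ok=d>0
    bench=ok&(abs(Z)<.02)&(P[...,0]>.3)&(P[...,0]<.8)&(abs(P[...,1])<.35)
    print(n,"bench z",np.median(Z[bench]))
    # flaps: bright low-saturation at ~crate height
    m=ok&(Z>.085)&(Z<.115)&(P[...,0]>.3)&(P[...,0]<.8)&(P[...,1]>0)&(P[...,1]<.5)
    b=(m&(im.min(2)>215)).astype(np.uint8)
    k,l,st,c=cv2.connectedComponentsWithStats(b,connectivity=4)
    for i in range(1,k):
        if st[i,4]>150:
            q=P[l==i]; zz=np.median(q[:,2]); print(" flap",c[i].round(1),st[i,2:],ray(n,*c[i],zz).round(4),)
    # objects at bench z>0.01
    o=(ok&(Z>.015)&(Z<.2)&(P[...,0]>.3)&(P[...,0]<.8)&(P[...,1]<.1)&(P[...,1]>-.4)).astype(np.uint8)
    k,l,st,c=cv2.connectedComponentsWithStats(o,connectivity=4)
    for i in range(1,k):
        if st[i,4]>60:
            q=P[l==i]; print(" obj",c[i].round(1),st[i,4],q.min(0).round(3),q.max(0).round(3))
            zt=np.percentile(q[:,2],97)
            t=q[q[:,2]>zt-.006]; print("   top z %.4f"%zt,((t.min(0)+t.max(0))/2).round(4),(t.max(0)-t.min(0)).round(3),t.mean(0).round(4))
            if zt<.09:
                t=q[q[:,2]>.045]; xy=t[:,:2]; (cx,cy),(w,h),a=cv2.minAreaRect(xy.astype(np.float32)*1000); print("   rect",cx,cy,w,h,a)
```

```text
side bench z -0.0009278171909359283
 flap [256.2 111.9] [ 29  19 493] [0.4963 0.2863 0.0956]
 flap [289.6 112.5] [ 28  18 499] [0.5835 0.2756 0.0954]
 flap [254.6 133.6] [ 30  20 576] [0.4862 0.1988 0.0955]
 flap [289.6 134.3] [ 30  20 560] [0.5739 0.1876 0.0954]
 flap [252.8 157.3] [ 32  22 654] [0.4763 0.1107 0.0956]
 flap [289.1 157.8] [ 31  22 655] [0.5631 0.1007 0.0955]
 obj [269.8 179.1] 3250 [0.37  0.033 0.015] [0.632 0.1   0.101]
   top z 0.0985 [0.5177 0.0717 0.0969] [0.191 0.056 0.009] [0.5252 0.0754 0.0962]
 obj [341.1 229.7] 1392 [ 0.622 -0.153  0.015] [ 0.68  -0.097  0.153]
   top z 0.1504 [ 0.6511 -0.1226  0.1486] [0.05  0.052 0.008] [ 0.6504 -0.1251  0.1485]
 obj [268.7 317.1] 2153 [ 0.45  -0.367  0.015] [ 0.511 -0.212  0.073]
   top z 0.0700 [ 0.4807 -0.2914  0.0687] [0.042 0.15  0.009] [ 0.4808 -0.3016  0.0672]
   rect 480.6716613769531 -289.64288330078125 55.92745590209961 153.3008575439453 2.212681293487549
 obj [362.5 310.7] 1567 [ 0.628 -0.343  0.015] [ 0.697 -0.277  0.104]
   top z 0.1011 [ 0.6636 -0.3079  0.0994] [0.06  0.062 0.009] [ 0.6631 -0.308   0.0989]
to
[... 564 characters left out ...]
0.335  0.015] [ 0.692 -0.27   0.104]
   top z 0.1021 [ 0.6611 -0.3045  0.1   ] [0.059 0.06  0.008] [ 0.6606 -0.3047  0.0993]
 obj [235.3 208.3] 1489 [0.419 0.038 0.015] [0.63  0.1   0.104]
   top z 0.1001 [0.5159 0.0737 0.099 ] [0.192 0.053 0.01 ] [0.5208 0.078  0.097 ]
 obj [370.4 229.4] 1199 [ 0.447 -0.365  0.015] [ 0.509 -0.213  0.074]
   top z 0.0711 [ 0.4785 -0.2877  0.0695] [0.038 0.149 0.009] [ 0.4785 -0.2959  0.068 ]
   rect 478.01458740234375 -288.4420166015625 55.6483268737793 151.0677032470703 2.888643980026245
 obj [244.6 253.4] 309 [0.354 0.039 0.015] [0.461 0.068 0.03 ]
   top z 0.0277 [0.4141 0.053  0.026 ] [0.093 0.024 0.009] [0.4164 0.0527 0.0246]
   rect 0.0 0.0 0.0 0.0 0.0
```

Run:
```python
from h import *
im=cv2.imread("pics/top0.png"); a=cv2.resize(im[155:255,122:258],None,fx=5.5,fy=5.5,interpolation=cv2.INTER_CUBIC)
a=np.clip((a.astype(float)-60)*1.35,0,255); cv2.imwrite("pics/crate.png",a)
for n in("side","top"):
    z=np.load(n+"0.npz"); P=cloud(n,z["d"]); im=z["im"].astype(int)
    m=(z["d"]>0)&(P[...,2]>.05)&(P[...,2]<.09)&(P[...,0]>.43)&(P[...,0]<.53)&(P[...,1]>-.4)&(P[...,1]<-.2)
    q=P[m]; 
    for w in (0,1):
        y=q[:,1]; b=np.arange(-.355,-.22,.01); c=[]
        for lo in b:
            s=q[(y>=lo)&(y<lo+.01)]
            if len(s)>8: c.append(((s[:,0].min()+s[:,0].max())/2 if w else s[np.argsort(s[:,2])[-8:],0].mean(),lo+.005))
        c=np.array(c); p=np.polyfit(c[:,1],c[:,0],1); print(n,"x=%.4f at y=-.289, dx/dy=%.4f"%(np.polyval(p,-.289),p[0]))
    dark=q[(im[m].max(1)<70)]; print(" cap y",dark[:,1].min(),dark[:,1].max(), "body min",q[:,1].min())
```

```text
side x=0.4803 at y=-.289, dx/dy=-0.0284
side x=0.4806 at y=-.289, dx/dy=-0.0396
 cap y -0.24615638723175345 -0.2163222109238073 body min -0.366855405361043
top x=0.4783 at y=-.289, dx/dy=-0.0618
top x=0.4778 at y=-.289, dx/dy=-0.0508
 cap y -0.25051470546416166 -0.21322275259034576 body min -0.3639343544522167[ WARN:0@0.251] global loadsave.cpp:1063 imwrite_ Unsupported depth image for selected encoder is fallbacked to CV_8U.
```

View pics/crate.png

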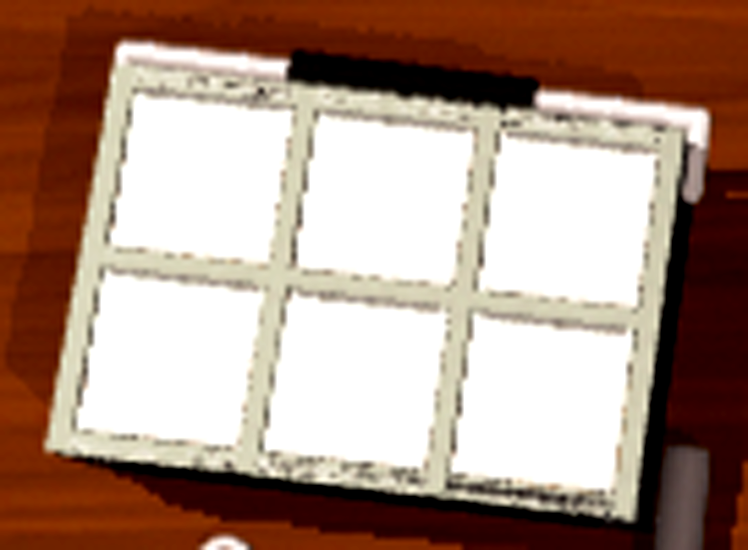

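The crop shows six flush flaps with no clear hinge mark. I'll check the hinge side by depth during a press.

>>> step_arm:
  increments:
    - [[2.4,-3.05,-1.1],[0,0,0]]
    - [[2.4,-3.05,-1.1],[0,0,0]]
    - [[2.4,-3.05,-1.1],[0,0,0]]
    - [[2.4,-3.05,-1.1],[0,0,0]]
    - [[2.4,-3.05,-1.1],[0,0,0]]
    - [[2.4,-3.05,-1.1],[0,0,0]]
    - [[2.4,-3.05,-1.1],[0,0,0]]
    - [[2.4,-3.05,-1.1],[0,0,0]]
    - [[2.2,-3.05,-1.1],[0,0,0]]
    - [[0,0,0],[0,0,0]]
  fingers: 0
  grip_force: 20

```text
clock: 1.1
tool_pos: [0.4883, 0.2807, 0.1177]
eef_rot: [0.227, 0.974, -0.003, 0.001]
contact_force: [-0.3, -0.8, 0.3]
opening: 0.111
finger_force: 0.0
```

>>> step_arm:
  increments:
    - [[0,0,-0.8],[0,0,0]]
    - [[0,0,-0.7],[0,0,0]]
    - [[0,0,-0.5],[0,0,0]]
    - [[0,0,-0.3],[0,0,0]]
    - [[0,0,-0.3],[0,0,0]]
    - [[0,0,-0.3],[0,0,0]]
    - [[0,0,-0.2],[0,0,0]]
    - [[0,0,0],[0,0,0]]
    - [[0,0,0],[0,0,0]]
    - [[0,0,0],[0,0,0]]

```text
clock: 2.1
tool_pos: [0.4853, 0.2887, 0.0887]
eef_rot: [0.223, 0.975, 0.0, 0.0]
contact_force: [0.7, -0.1, 0.5]
opening: 0.01
finger_force: 0.0
```

>>> step_arm:
  increments:
    - [[0,0,-0.3],[0,0,0]]
    - [[0,0,-0.3],[0,0,0]]
    - [[0,0,-0.3],[0,0,0]]
    - [[0,0,-0.3],[0,0,0]]
    - [[0,0,-0.3],[0,0,0]]
    - [[0,0,0],[0,0,0]]
    - [[0,0,0],[0,0,0]]
    - [[0,0,0],[0,0,0]]
    - [[0,0,0],[0,0,0]]
    - [[0,0,0],[0,0,0]]

```text
clock: 3.1
tool_pos: [0.4851, 0.2886, 0.0735]
eef_rot: [0.222, 0.975, 0.0, -0.0]
contact_force: [-0.9, -0.2, 0.9]
opening: 0.004
finger_force: 0.6
```

Run:
```python
from h import *
s=r.get_state(); print(s["contact_force"],s["tool_pos"])
im,d=snap("side","s1"); im2,d2=snap("top","t1")
for n,dd in(("side",d),("top",d2)):
    P=cloud(n,dd)
    c=np.array([.5287,.1941]);ex=np.array([.9934,-.1149]);ey=np.array([.1149,.9934])
    q=P.reshape(-1,3); a=(q[:,:2]-c)@ex; b=(q[:,:2]-c)@ey
    for (A,B) in((-44,88),(44,88),(-44,0)):
        print(n,A,B,[ (int(k),round(float(np.median(q[m][:,2])),4),int(m.sum())) for k in range(-36,37,12) for m in [(abs(a*1000-A-k)<5)&(abs(b*1000-B)<36)&(q[:,2]<.11)&(q[:,2]>.0)] if m.sum()>3])
a=np.vstack([cv2.resize(cv2.imread("pics/s1.png")[90:190,200:340],None,fx=4,fy=3)])
cv2.imwrite("pics/s1c.png",cv2.resize(cv2.imread("pics/s1.png")[85:185,215:335],None,fx=6,fy=6,interpolation=cv2.INTER_CUBIC))
```

```text
[-0.86064152 -0.19783771  0.94616493] [0.48513313 0.28862415 0.07353547]
side -44 88 [(-36, 0.0916, 34), (-24, 0.0907, 26), (-12, 0.0917, 26), (0, 0.0937, 57), (12, 0.0932, 61), (24, 0.0941, 60), (36, 0.0954, 66)]
side 44 88 [(-36, 0.0964, 67), (-24, 0.0953, 59), (-12, 0.0956, 66), (0, 0.0956, 66), (12, 0.0955, 69), (24, 0.0956, 69), (36, 0.0957, 61)]
side -44 0 [(-36, 0.0963, 73), (-24, 0.0954, 72), (-12, 0.0954, 71), (0, 0.0957, 73), (12, 0.0952, 74), (24, 0.0955, 72), (36, 0.0964, 72)]
top -44 88 [(-36, 0.0912, 15), (-24, 0.0904, 24), (-12, 0.0909, 26), (12, 0.0938, 25), (24, 0.095, 48), (36, 0.0968, 89)]
top 44 88 [(-36, 0.096, 99), (-24, 0.0953, 104), (-12, 0.0956, 106), (0, 0.0954, 102), (12, 0.0958, 103), (24, 0.0957, 105), (36, 0.0962, 102)]
top -44 0 [(-36, 0.0958, 90), (-24, 0.0964, 83), (-12, 0.0959, 78), (0, 0.0958, 74), (12, 0.0956, 108), (24, 0.096, 109), (36, 0.0964, 108)]
```

View pics/s1c.png

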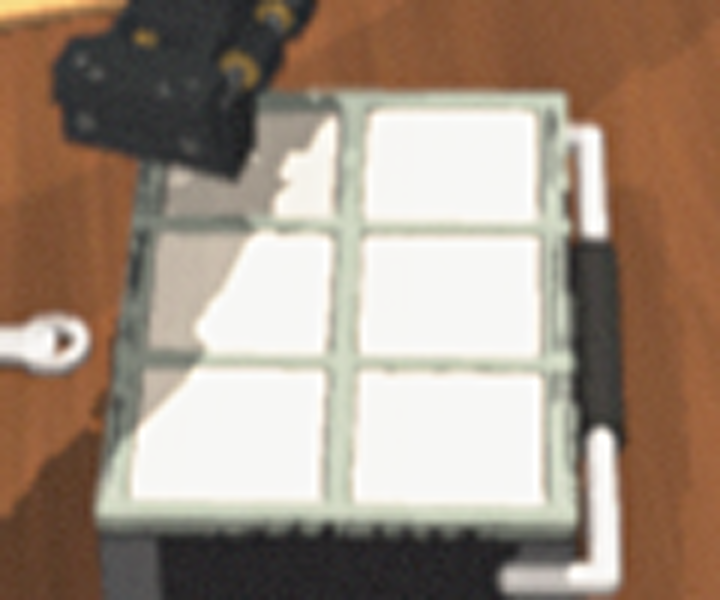

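Run:
```python
from h import *
c=np.array([.5287,.1941]);ex=np.array([.9934,-.1149]);ey=np.array([.1149,.9934])
print(((np.array([.4851,.2886])-c)@ex+.044)*1000,((np.array([.4851,.2886])-c)@ey-.088)*1000, r.get_state()["moment"])
for n in("s1","t1"):
    d=np.load(n+".npz")["d"]; P=cloud({"s":"side","t":"top"}[n[0]],d); q=P.reshape(-1,3); a=((q[:,:2]-c)@ex+.044)*1000; b=((q[:,:2]-c)@ey-.088)*1000
    print(n)
    for B in range(40,-50,-8):
        print("%4d"%B,*["%5s"%(f"{np.median(q[m][:,2])*1000:.0f}" if m.any() else "-") for A in range(-48,49,8) for m in [(abs(a-A)<4)&(abs(b-B)<4)]])
```

```text
-10.170289999999971 0.866660000000033 [-0.04436876  0.03874116  0.00759957]
s1
  40     -     -     -     -     -     -     -    96    98   175    99    96    97
  32     -    66     -     -     -     -     -    94    95   189    95    96    97
  24     -    63     -     -     -     -     -    93    96   180    97    96    97
  16     -    62     -     -     -     -   101    93    94   181   130    95    98
   8   256     -     -     -     -     -   111    94   183   171    95   385    97
   0   257   260    91    89     -    88   110   177   179   180    94   385    97
  -8   334   379    92   235    92    92   109   197   136   299   382   394    98
 -16   292   318   330    93    92   118   102   195   267   309   394    97    99
 -24   248   326   325   304   257   257   210   265   302   384   392    96    96
 -32   239   226   302   322   327   323   303   312   321   399    95    98    97
 -40   148   195   200   235   281   277   238   182   399    97    95    97    99
 -48   199    99    97    98   195   223   207   399   402    97    96    95    98
t1
  40    95     -     -
[... 273 characters left out ...]
     -     -   446    95    98    98
   8    26     -     -     -     -     -   484   475   470   466    97    99    96
   0    94     -     -     -     -   504   492   480   479   470    99   414    97
  -8   182     -    89    91     -   515   503   489   487   480   440    98    97
 -16   245   256    91    90    91    91   514   492   491   456   245    99    96
 -24   246   257   258    91    91    93   521   305   301   450    96    97    97
 -32   202   224   257   301   312   315   297   281   455    97    96    96    97
 -40   200   200   201   214   235   246   247   345   437    97    97    98    98
 -48   200     -   608   607   200   201   503   434    97    97    98    97    97
```

Run:
```python
from h import *
im=cv2.imread("pics/s1.png"); 
p=r.get_state()["tool_pos"]
for k,col in((0,(0,0,255)),(.019,(0,255,255)),(.064,(0,255,0)),(.12,(255,0,0))):
    u=proj("side",p+[0,0,k]); print(k,u.round(1)); cv2.circle(im,tuple(int(round(x)) for x in u),1,col,-1)
a=cv2.resize(im[20:170,180:330],None,fx=4,fy=4,interpolation=cv2.INTER_CUBIC)
im=cv2.imread("pics/t1.png")
for k,col in((0,(0,0,255)),(.019,(0,255,255)),(.064,(0,255,0)),(.12,(255,0,0))):
    u=proj("top",p+[0,0,k]); print(k,u.round(1)); cv2.circle(im,tuple(int(round(x)) for x in u),1,col,-1)
b=cv2.resize(im[150:300,80:130],None,fx=4,fy=4,interpolation=cv2.INTER_CUBIC)
cv2.imwrite("pics/s1d.png",np.hstack([a,b])[:600,:800])
d=np.load("s1.npz")["d"];P=cloud("side",d)
for v in range(60,126,5): print(v,[int(1000*P[v,u,2]) for u in range(205,275,5)])
```

```text
0 [252.3 118.3]
0.019 [252.  112.5]
0.064 [251.4  98.5]
0.12 [250.5  80. ]
0 [154.2 224.6]
0.019 [152.2 223.7]
0.064 [147.  221.4]
0.12 [139.8 218.2]
60 [8, 5, 7, 29, 47, 67, 256, 264, 272, 271, 267, 261, 251, 197]
65 [7, 11, 5, 11, 29, 48, 245, 255, 257, 257, 255, 252, 198, 200]
70 [7, 6, 6, 5, 3, 25, 243, 243, 247, 246, 246, 236, 198, 179]
75 [5, 4, 9, 9, 2, 3, 6, 234, 235, 236, 240, 208, 160, 172]
80 [7, 6, 7, 3, 5, 7, 8, 216, 218, 221, 207, 194, 183, 0]
85 [6, 6, 6, 9, 7, 8, 2, 203, 204, 207, 198, 180, 177, 0]
90 [3, 4, -4, -2, 0, -1, 199, 192, 194, 201, 181, 180, 162, 1]
95 [-2, -1, -2, -2, 199, 202, 202, 199, 197, 199, 175, 169, -7, 0]
100 [-1, 0, -2, 0, 190, 192, 197, 198, 199, 199, 132, 96, 97, 96]
105 [-1, -2, 0, 0, 167, 171, 173, 181, 187, 186, 122, 93, 92, 95]
110 [0, -2, 3, 0, -2, -3, 162, 164, 168, 169, 104, 92, 95, 94]
115 [0, -3, -3, -3, -1, 0, -3, 97, 91, 88, 91, 92, 952, 94]
120 [1, -1, 0, 0, 2, -1, -1, 94, 95, 92, 94, 93, 93, 94]
125 [0, -3, -3, 0, 0, -1, 2, 95, 96, 96, 93, 91, 94, 97]
```

View pics/s1d.png

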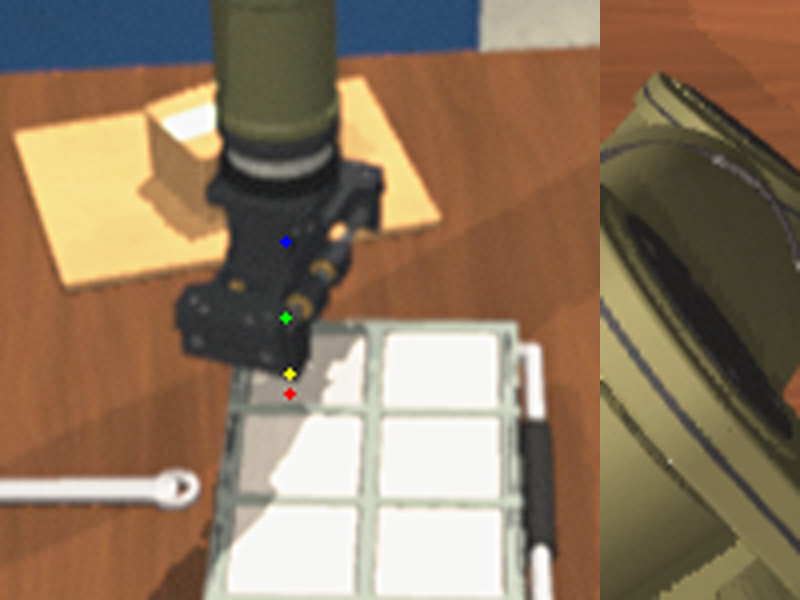

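The side view shows the gripper over cell 2. The flap beside it sits about 6 mm down, tilted from a hinge on the world +x side, but the reported TCP projects below it at (252,118). I'll press a little further and take pictures to resolve this.

>>> step_arm:
  increments:
    - [[0,0,-0.1],[0,0,0]]
    - [[0,0,-0.1],[0,0,0]]
    - [[0,0,-0.1],[0,0,0]]
    - [[0,0,-0.1],[0,0,0]]
    - [[0,0,-0.1],[0,0,0]]
    - [[0,0,-0.1],[0,0,0]]
    - [[0,0,-0.1],[0,0,0]]
    - [[0,0,-0.1],[0,0,0]]
    - [[0,0,0],[0,0,0]]
    - [[0,0,0],[0,0,0]]

```text
clock: 4.2
tool_pos: [0.4853, 0.2887, 0.0724]
eef_rot: [0.223, 0.975, 0.001, 0.002]
contact_force: [-13.1, -8.5, 60.9]
opening: 0.006
finger_force: 30.6
```

Run:
```python
from h import *
s=r.get_state(); print(s["contact_force"],s["tool_pos"],s["moment"])
im,d=snap("side","s2"); P=cloud("side",d)
for v in range(90,130,5): print(v,[int(1000*P[v,u,2]) for u in range(205,275,5)])
im,d=snap("top","t2")
c=np.array([.5287,.1941]);ex=np.array([.9934,-.1149]);ey=np.array([.1149,.9934])
for n in("s2","t2"):
    d=np.load(n+".npz")["d"]; P=cloud({"s":"side","t":"top"}[n[0]],d); q=P.reshape(-1,3); a=((q[:,:2]-c)@ex+.044)*1000; b=((q[:,:2]-c)@ey-.088)*1000
    for B in range(8,-33,-8):
        print("%4d"%B,*["%5s"%(f"{np.median(q[m][:,2])*1000:.0f}" if m.any() else "-") for A in range(-48,49,8) for m in [(abs(a-A)<4)&(abs(b-B)<4)&(q[:,2]<.12)]])
```

```text
[-13.10918232  -8.52042412  60.94161026] [0.48533963 0.28866507 0.07240334] [-1.79658049  2.42922362 -0.08719398]
90 [3, -1, 0, -5, -5, 0, 198, 192, 194, 197, 174, 179, 163, -2]
95 [-3, -1, -2, 1, 199, 200, 197, 199, 199, 193, 176, 170, -1, 0]
100 [3, -2, 2, -2, 191, 196, 196, 199, 197, 198, 160, 98, 97, 95]
105 [0, -4, -4, -3, 169, 173, 177, 182, 189, 186, 118, 92, 96, 93]
110 [0, 1, 0, -3, -4, 154, 157, 163, 168, 171, 104, 90, 96, 94]
115 [-4, -3, -2, -2, 0, 3, 1, 95, 90, 93, 89, 91, 93, 97]
120 [-4, 0, -1, -6, -3, -4, -3, 96, 88, 91, 95, 95, 94, 98]
125 [2, -1, -1, 0, -1, -1, -5, 94, 97, 96, 89, 96, 94, 96]
   8     -     -     -     -     -     -   107    92    95    93    95    96    97
   0     -    91    88    87     -     -   104    92    94    94    94    97    96
  -8    97    97    89    90    91    93    97    92    94    95    95    97    97
 -16    98    98    90    89    90   103    95    94    94    94    95    96    97
 -24    95    97    89    90    92    91    93    92    94    94    96    98    98
 -32    95    97    92    93    92    92    94    93    94    94    96    97    97
   8    29     -     -     -     -     -     -     -     -     -    96    98    97
   0    93     -     -     -     -     -     -     -     -    92    96    97    96
  -8    88     -    89    89     -     -     -     -     -    94    95    97    98
 -16     -    92    89    91    90    92     -    96    95    95    95    97    98
 -24     -    92    91    90    91    93     -    94    93    95    96    98    98
 -32     1     -     -    93    92    92     -    95    94    95    95    99    95
```

Run:
```python
from h import *
z=np.load("side0.npz"); P=cloud("side",z["d"]); im=z["im"].astype(int)
for v in range(0,26,2): print(v,[(int(1000*P[v,u,2]),int(im[v,u].max())) for u in range(128,190,4)])
p=np.array([.2709,.5626,.2178])
y=np.array([.434,.901,0])
for s in(-.053,-.044,.044,.053): print(s,proj("side",p+s*y).round(1),proj("side",p+s*y+[0,0,.02]).round(1))
```

```text
0 [(-82, 94), (-82, 102), (311, 47), (313, 48), (315, 50), (316, 45), (319, 51), (320, 42), (314, 36), (306, 86), (-94, 106), (257, 39), (258, 31), (-98, 103), (-97, 105), (-103, 107)]
2 [(-89, 95), (-98, 95), (306, 59), (305, 46), (310, 47), (312, 47), (313, 57), (315, 47), (310, 39), (-103, 107), (-105, 105), (249, 40), (251, 34), (-109, 104), (-105, 107), (-103, 105)]
4 [(-104, 89), (-110, 97), (-108, 102), (301, 87), (303, 65), (305, 51), (308, 49), (311, 50), (-110, 86), (-111, 104), (-108, 106), (244, 45), (246, 40), (-117, 105), (-117, 106), (-117, 104)]
6 [(-106, 94), (-120, 92), (-112, 94), (-115, 106), (-118, 107), (-113, 98), (302, 45), (305, 50), (-128, 100), (-118, 106), (-124, 105), (236, 78), (240, 60), (-120, 104), (-128, 105), (-126, 103)]
8 [(-118, 95), (-126, 92), (-123, 93), (-117, 106), (-125, 106), (-125, 104), (284, 45), (285, 34), (-135, 103), (-127, 105), (-124, 105), (-130, 108), (-127, 104), (-131, 106), (-133, 103), (-132, 105)]
10 [(-135, 92), (-130, 94), (-133, 95), (-137, 101), (-129, 106), (-138, 106), (276, 41), (279, 41), (-144, 103), (-138, 109), (-
[... 930 characters left out ...]
4), (-181, 95), (-182, 101), (-183, 94), (248, 48), (244, 38), (-185, 108), (-180, 106), (-186, 109), (-183, 101), (-193, 103), (-188, 106), (-185, 101)]
22 [(-187, 97), (-185, 94), (-192, 97), (-183, 91), (-184, 94), (-187, 95), (-188, 107), (241, 76), (241, 52), (-194, 107), (-188, 105), (-192, 106), (-204, 106), (-189, 103), (-196, 103), (-195, 101)]
24 [(-194, 100), (-197, 96), (-200, 96), (-200, 95), (-197, 97), (-194, 96), (-196, 107), (-195, 111), (-199, 106), (-198, 107), (-201, 108), (-207, 106), (-204, 107), (-207, 103), (-204, 102), (-208, 104)]
-0.053 [158.2  29.4] [157.   22.5]
-0.044 [159.8  27.8] [158.6  21. ]
0.044 [175.   12.9] [173.9   6.2]
0.053 [176.5  11.4] [175.4   4.7]
```

>>> step_arm:
  increments:
    - [[0,0,1.5],[0,0,0]]
    - [[0,0,1.5],[0,0,0]]
    - [[2.2,-0.2,0.6],[0,0,0]]
    - [[3.5,-0.4,0],[0,0,0]]
    - [[3.0,-0.4,0],[0,0,0]]
    - [[0,0,-0.6],[0,0,0]]
    - [[0,0,-0.4],[0,0,0]]
    - [[0,0,0],[0,0,0]]
    - [[0,0,0],[0,0,0]]
    - [[0,0,0],[0,0,0]]

```text
clock: 5.3
tool_pos: [0.5713, 0.2793, 0.0917]
eef_rot: [0.222, 0.975, 0.0, -0.0]
contact_force: [-0.4, -0.1, 0.2]
opening: 0.009
finger_force: 0.0
```

>>> step_arm:
  increments:
    - [[0,0,-0.7],[0,0,0]]
    - [[0,0,-0.4],[0,0,0]]
    - [[0,0,-0.2],[0,0,0]]
    - [[0,0,-0.2],[0,0,0]]
    - [[0,0,-0.1],[0,0,0]]
    - [[0,0,-0.1],[0,0,0]]
    - [[0,0,-0.1],[0,0,0]]
    - [[0,0,-0.1],[0,0,0]]
    - [[0,0,0],[0,0,0]]
    - [[0,0,0],[0,0,0]]

```text
clock: 6.3
tool_pos: [0.5722, 0.2786, 0.0726]
eef_rot: [0.223, 0.975, 0.0, 0.0]
contact_force: [-0.3, -0.5, 0.4]
opening: 0.006
finger_force: 0.2
```

>>> step_arm:
  increments:
    - [[0,0,-0.1],[0,0,0]]
    - [[0,0,-0.1],[0,0,0]]
    - [[0,0,-0.1],[0,0,0]]
    - [[0,0,-0.1],[0,0,0]]
    - [[0,0,0],[0,0,0]]
    - [[0,0,0],[0,0,0]]
    - [[0,0,0],[0,0,0]]
    - [[0,0,0],[0,0,0]]
    - [[0,0,0],[0,0,0]]
    - [[0,0,0],[0,0,0]]

```text
clock: 7.3
tool_pos: [0.5722, 0.2787, 0.0686]
eef_rot: [0.222, 0.975, 0.0, 0.0]
contact_force: [-1.2, -0.5, -0.1]
opening: 0.008
finger_force: 0.3
```

```bash
cat > fl.py <<'E'
from h import *
import sys
c=np.array([.5287,.1941]);ex=np.array([.9934,-.1149]);ey=np.array([.1149,.9934])
X=[-44,-44,-44,44,44,44];Y=[-88,0,88,88,0,-88]
for n in("side","top"):
    im,d=r.snapshot(n); q=cloud(n,d).reshape(-1,3); a=(q[:,:2]-c)@ex*1000; b=(q[:,:2]-c)@ey*1000
    for i in map(int,sys.argv[1:]):
        print(n,i,*["%5s"%(f"{np.median(q[m][:,2])*1000:.0f}" if m.sum()>2 else "-") for A in range(-32,33,8) for m in [(abs(a-A-X[i])<4)&(abs(b-Y[i])<34)&(q[:,2]<.1)&(q[:,2]>.03)]])
E
python3 fl.py 3 2
```

```text
side 3    81    82    84    86    88    89    91    92    94
side 2    95    96    95    96    96    95    96    95    96
top 3    82    83    84    86    88     -    92    94    95
top 2     -     -     -     -    96    96    96    96    96
```

>>> step_arm:
  increments:
    - [[0,0,1.6],[0,0,0]]
    - [[0,0,1.6],[0,0,0]]
    - [[-0.3,-2.9,0],[0,0,0]]
    - [[-0.4,-3.0,0],[0,0,0]]
    - [[-0.3,-2.9,0],[0,0,0]]
    - [[0,0,-1.5],[0,0,0]]
    - [[0,0,-0.7],[0,0,0]]
    - [[0,0,-0.4],[0,0,0]]
    - [[0,0,-0.25],[0,0,0]]
    - [[0,0,0],[0,0,0]]

```text
clock: 8.4
tool_pos: [0.5621, 0.1916, 0.0732]
eef_rot: [0.222, 0.975, 0.0, 0.0]
contact_force: [-1.3, -0.5, 6.0]
opening: 0.005
finger_force: 3.4
```

>>> step_arm:
  increments:
    - [[0,0,1.4],[0,0,0]]
    - [[0,0,1.4],[0,0,0]]
    - [[-0.3,-2.9,0],[0,0,0]]
    - [[-0.4,-3.0,0],[0,0,0]]
    - [[-0.3,-2.9,0],[0,0,0]]
    - [[0,0,-1.5],[0,0,0]]
    - [[0,0,-0.7],[0,0,0]]
    - [[0,0,-0.4],[0,0,0]]
    - [[0,0,-0.2],[0,0,0]]
    - [[0,0,0],[0,0,0]]

```text
clock: 9.4
tool_pos: [0.5525, 0.1038, 0.0733]
eef_rot: [0.222, 0.975, 0.0, 0.0]
contact_force: [-1.2, -0.3, 6.9]
opening: 0.002
finger_force: 3.3
```

>>> step_arm:
  increments:
    - [[0,0,1.4],[0,0,0]]
    - [[0,0,1.4],[0,0,0]]
    - [[-2.9,0.3,0],[0,0,0]]
    - [[-3.0,0.4,0],[0,0,0]]
    - [[-2.9,0.3,0],[0,0,0]]
    - [[0,0,-1.5],[0,0,0]]
    - [[0,0,-0.7],[0,0,0]]
    - [[0,0,-0.4],[0,0,0]]
    - [[0,0,-0.2],[0,0,0]]
    - [[0,0,0],[0,0,0]]

```text
clock: 10.4
tool_pos: [0.465, 0.1129, 0.0721]
eef_rot: [0.223, 0.975, 0.0, 0.0]
contact_force: [-0.1, 0.2, 1.1]
opening: 0.007
finger_force: 0.3
```

>>> step_arm:
  increments:
    - [[0,0,-0.2],[0,0,0]]
    - [[0,0,-0.2],[0,0,0]]
    - [[0,0,-0.2],[0,0,0]]
    - [[0,0,-0.2],[0,0,0]]
    - [[0,0,0],[0,0,0]]
    - [[0,0,0],[0,0,0]]
    - [[0,0,0],[0,0,0]]
    - [[0,0,0],[0,0,0]]
    - [[0,0,0],[0,0,0]]
    - [[0,0,0],[0,0,0]]

```text
clock: 11.4
tool_pos: [0.4641, 0.1126, 0.0641]
eef_rot: [0.223, 0.975, -0.0, -0.0]
contact_force: [0.0, -0.1, 1.0]
opening: 0.004
finger_force: 0.3
```

```bash
python3 fl.py 0 1; python3 -c "
from h import *
s=r.get_state(); print(s['q'].round(3))"
```

```text
side 0    71    75     -    83    83    85    88    91    93
side 1     -     -     -     -     -     -    94    95    96
top 0    85     -     -     -     -     -     -     -    94
top 1     -     -     -     -     -     -     -     -     -
[-0.25   0.782 -0.138  2.126  0.392  0.256  0.394]
```

```bash
cat > kin.py <<'E'
import numpy as np
from scipy.spatial.transform import Rotation as Ro
from scipy.optimize import least_squares
def fk(q,s,L):
    R=Ro.identity(); p=np.zeros(3)
    for i in range(7):
        R=R*Ro.from_euler("zyzyzyz"[i],q[i]*s[i]); 
        p=p+R.apply([0,0,L[i]])
    return p,R
E
python3 - <<'E'
from kin import *
import itertools
from plant import r
s=r.get_state()
D=[([-1.08822809,.68991851,-.19453339,1.56621132,.15729889,.9025203,-.2151436],[.27093634,.56255933,.21778678],[.222486981,.974935305,-.000822678,-.00013]),(s["q"],s["tool_pos"],s["eef_rot"])]
for sg in itertools.product((1,-1),repeat=3):
    S=[-1,1,sg[0],1,sg[1],1,sg[2]]
    e=[np.degrees((Ro.from_quat(d[2]).inv()*fk(d[0],S,[0]*7)[1]).as_euler("ZYX")).round(1) for d in D]; print(sg,e)
    A=[];b=[]
    for q,p,_ in D:
        A.append(np.array([fk(q,S,np.eye(7)[i])[0] for i in (0,2,4,6)]).T); b.append(p)
    x,res,_,_=np.linalg.lstsq(np.vstack(A),np.hstack(b),rcond=None); print("   ",x.round(3),res)
E
```

```text
(1, 1, 1) [array([-86.1,   0. ,  -0. ]), array([10., -0.,  0.])]
    [-56.594   0.633   0.16  -56.393] [0.00577985]
(1, 1, -1) [array([-61.5,   0. ,  -0. ]), array([-35.2,  -0. ,   0. ])]
    [-56.594   0.633   0.16  -56.393] [0.00577985]
(1, -1, 1) [array([-96.8,   4.3,  13.4]), array([-33.6,  -0.2,  11.1])]
    [-0.288  0.563  0.336 -0.286] [0.00075534]
(1, -1, -1) [array([-72.9,  -1.6,  14. ]), array([-78.2,   7.7,   8. ])]
    [-0.288  0.563  0.336 -0.286] [0.00075534]
(-1, 1, 1) [array([-103.2,   -1.6,  -14. ]), array([-1.8,  7.7, -8. ])]
    [-0.204  0.561  0.342 -0.206] [6.19567332e-05]
(-1, 1, -1) [array([-79.3,   4.3, -13.5]), array([-46.4,  -0.2, -11.1])]
    [-0.204  0.561  0.342 -0.206] [6.19567332e-05]
(-1, -1, 1) [array([-114.7,   -0. ,   -0. ]), array([-44.8,   0. ,  -0. ])]
    [-44.392   0.613   0.208 -44.245] [0.00252116]
(-1, -1, -1) [array([-90.,   0.,  -0.]), array([-90.,  -0.,  -0.])]
    [-44.392   0.613   0.208 -44.245] [0.00252116]
```

Cells 0 and 3 are free; 2, 4 and 5 stopped hard (so 1 is full by elimination). Now to the lying can.

>>> step_arm:
  increments:
    - [[0,0,2.8],[0,0,0]]
    - [[0,0,2.8],[0,0,0]]
    - [[0.1,-4.8,0],[0,0,-7.7]]
    - [[0.1,-4.8,0],[0,0,-7.7]]
    - [[0.2,-4.8,0],[0,0,-7.7]]
    - [[0.2,-4.8,0],[0,0,-7.7]]
    - [[0.2,-4.8,0],[0,0,-7.7]]
    - [[0.2,-4.8,0],[0,0,-7.7]]
    - [[0.2,-4.8,0],[0,0,-7.7]]
    - [[0.2,-4.9,0],[0,0,-7.7]]

```text
clock: 12.5
tool_pos: [0.4778, -0.2741, 0.12]
eef_rot: [0.692, 0.722, 0.0, -0.0]
contact_force: [0.9, -0.8, -0.9]
opening: 0.005
finger_force: 0.0
```

>>> step_arm:
  increments:
    - [[0,0,0],[0,0,0]]
    - [[0,0,0],[0,0,0]]
    - [[0,0,0],[0,0,0]]
    - [[0,0,0],[0,0,0]]
    - [[0,0,0],[0,0,0]]
    - [[0,0,0],[0,0,0]]
    - [[0,0,0],[0,0,0]]
    - [[0,0,0],[0,0,0]]
    - [[0,0,0],[0,0,0]]
    - [[0,0,0],[0,0,0]]
  fingers: 1

```text
clock: 13.5
tool_pos: [0.4781, -0.2724, 0.12]
eef_rot: [0.69, 0.723, 0.0, 0.0]
contact_force: [-0.5, -0.2, -0.8]
opening: 0.887
finger_force: 0.0
```

```bash
cat > lg.py <<'E'
from h import *
import json
s=r.get_state()
print(s["clock"],"q",s["q"].round(3),"p",s["tool_pos"].round(4),"quat",s["eef_rot"].round(3),"F",s["contact_force"].round(1),s["opening"])
open("log.jsonl","a").write(json.dumps([list(map(float,s[k])) for k in("q","tool_pos","eef_rot")])+"\n")
E
python3 lg.py
python3 - <<'E'
from h import *
im,d=snap("side","s3"); p=r.get_state()["tool_pos"]
im=cv2.imread("pics/s3.png")
for sx in(-.053,.053):
  for k,col in((0,(0,0,255)),(.018,(0,255,255))):
    u=proj("side",p+[sx,0.045*sx,k]); print(u); cv2.circle(im,tuple(int(round(x)) for x in u),1,col,-1)
cv2.imwrite("pics/s3c.png",cv2.resize(im[200:370,180:360],None,fx=3.5,fy=3.5))
P=cloud("side",d); q=P.reshape(-1,3); m=(abs(q[:,0]-p[0])<.09)&(abs(q[:,1]-p[1])<.05)&(q[:,2]>.08)&(q[:,2]<.4); q=q[m]
for x0 in range(-80,90,8):
    w=q[abs(q[:,0]-p[0]-x0/1000)<.004]
    if len(w)>3: print(x0,np.sort(w[:,2])[:3].round(3),len(w))
E
```

```text
13.5 q [ 0.48   0.733 -0.077  1.886  0.102  0.527  0.382] p [ 0.4781 -0.2724  0.12  ] quat [0.69  0.723 0.    0.   ] F [-0.5 -0.2 -0.8] 0.8867315542091693
[237.97131662 287.97876718]
[237.41989934 282.56123452]
[293.79764046 281.38192165]
[294.0089155  275.93005718]
-80 [0.205 0.206 0.207] 222
-72 [0.215 0.216 0.217] 182
-64 [0.208 0.208 0.209] 203
-56 [0.143 0.156 0.158] 192
-48 [0.14  0.141 0.142] 233
-40 [0.138 0.139 0.141] 273
-32 [0.215 0.216 0.217] 380
-24 [0.216 0.216 0.217] 359
-16 [0.215 0.216 0.216] 349
-8 [0.215 0.216 0.217] 343
0 [0.215 0.215 0.216] 333
8 [0.216 0.217 0.217] 323
16 [0.213 0.216 0.217] 326
24 [0.215 0.216 0.217] 291
32 [0.215 0.215 0.216] 271
40 [0.14  0.141 0.141] 192
48 [0.141 0.142 0.142] 252
56 [0.156 0.16  0.16 ] 196
64 [0.21 0.21 0.21] 205
72 [0.21  0.212 0.213] 189
80 [0.202 0.206 0.206] 206
88 [0.207 0.207 0.209] 145
```

>>> step_arm:
  increments:
    - [[0,0,-4.0],[0,0,0]]
    - [[0,0,-3.5],[0,0,0]]
    - [[0,0,-2.0],[0,0,0]]
    - [[0,0,-1.0],[0,0,0]]
    - [[0,0,-0.5],[0,0,0]]
    - [[0,0,-0.3],[0,0,0]]
    - [[0,0,0],[0,0,0]]
    - [[0,0,0],[0,0,0]]
    - [[0,0,0],[0,0,0]]
    - [[0,0,0],[0,0,0]]
  fingers: 1

```text
clock: 14.55
tool_pos: [0.4785, -0.2725, 0.0076]
eef_rot: [0.69, 0.723, 0.0, 0.0]
contact_force: [0.1, 0.5, -0.4]
opening: 1.002
finger_force: 0.0
```

```bash
python3 lg.py
python3 - <<'E'
from kin import *
import json
D=[([-1.08822809,.68991851,-.19453339,1.56621132,.15729889,.9025203,-.2151436],[.27093634,.56255933,.21778678]),([-0.25,.782,-.138,2.126,.392,.256,.394],[.4641,.1126,.0641])]
D+=[(a,b) for a,b,_ in map(json.loads,open("log.jsonl"))]
S=[-1]*7; S[1]=S[3]=S[5]=1
def fk2(q,x):
    L0,L2,L4,L6,a2,a4,a6=x; off=[[0,0,L0],[0,0,0],[a2,0,L2],[0,0,0],[a4,0,L4],[a6,0,0],[0,0,L6]]
    R=Ro.identity();p=np.zeros(3)
    for i in range(7):
        R=R*Ro.from_euler("zyzyzyz"[i],q[i]*S[i]); p=p+R.apply(off[i])
    return p
f=lambda x:np.hstack([(fk2(q,x)-p)*1000 for q,p in D]+[.02*1000*(np.array(x)-[.3,.4,.4,.3,0,0,0])])
o=least_squares(f,[.3,.4,.4,.3,0,0,0]); print(o.x.round(3),(o.fun[:-7]).round(1))
E
```

```text
14.55 q [ 0.461  0.927 -0.045  1.926  0.126  0.29   0.36 ] p [ 0.4785 -0.2725  0.0076] quat [0.69  0.723 0.    0.   ] F [ 0.1  0.5 -0.4] 1.0019135188270365
[ 0.226  0.765  0.372  0.363 -0.057  0.051  0.074] [-12.5   5.8  -0.    0.2 -15.9   8.6   1.2  29.2   2.4  22.8  18.2 -11. ]
```

>>> step_arm:
  increments:
    - [[0,0,0],[0,0,0]]
    - [[0,0,0],[0,0,0]]
    - [[0,0,0],[0,0,0]]
    - [[0,0,0],[0,0,0]]
    - [[0,0,0],[0,0,0]]
    - [[0,0,0],[0,0,0]]
    - [[0,0,0],[0,0,0]]
    - [[0,0,1.0],[0,0,0]]
    - [[0,0,2.0],[0,0,0]]
    - [[0,0,3.0],[0,0,0]]
  fingers: 0
  grip_force: 35

```text
clock: 15.55
tool_pos: [0.4744, -0.2717, 0.0664]
eef_rot: [0.691, 0.723, -0.002, -0.004]
contact_force: [0.5, -0.1, -1.7]
opening: 0.623
finger_force: 35.0
```

>>> step_arm:
  increments:
    - [[-0.1,0.5,3.5],[8.5,0.4,0]]
    - [[-0.1,1.5,3.0],[8.5,0.4,0]]
    - [[-0.1,2.1,2.5],[8.5,0.4,0]]
    - [[-0.1,2.1,1.0],[8.5,0.4,0]]
    - [[-0.1,2.1,0],[8.5,0.4,0]]
    - [[-0.1,2.1,0],[8.5,0.4,0]]
    - [[-0.1,2.1,0],[8.5,0.4,0]]
    - [[-0.1,2.1,0],[8.5,0.4,0]]
    - [[0,2.1,0],[8.5,0.4,0]]
    - [[0,2.1,0],[8.5,0.4,0]]

```text
clock: 16.55
tool_pos: [0.4689, -0.0855, 0.1661]
eef_rot: [0.509, 0.531, 0.467, -0.49]
contact_force: [0.8, -0.1, -3.4]
opening: 0.628
finger_force: 35.0
```

```bash
python3 lg.py
python3 - <<'E'
from h import *
from scipy.spatial.transform import Rotation as Ro
print(Ro.from_quat(r.get_state()["eef_rot"]).as_matrix().round(3))
E
```

```text
16.55 q [ 1.014  1.358 -0.706  1.536 -0.464  1.362  0.827] p [ 0.4689 -0.0855  0.1661] quat [ 0.509  0.531  0.467 -0.49 ] F [ 0.8 -0.1 -3.4] 0.6281394193034812
[[-0.001  0.999 -0.046]
 [ 0.083  0.046  0.996]
 [ 0.997 -0.003 -0.082]]
```

>>> step_arm:
  increments:
    - [[0,0,-1.0],[5.0,0.2,0]]
    - [[0,0,-1.0],[0,0,0]]
    - [[0,0,-1.0],[0,0,0]]
    - [[0,0,-1.0],[0,0,0]]
    - [[0,0,-0.5],[0,0,0]]
    - [[0,0,0],[0,0,0]]
    - [[0,0,0],[0,0,0]]
    - [[0,0,0],[0,0,0]]
    - [[0,0,0],[0,0,0]]
    - [[0,0,0],[0,0,0]]

```text
clock: 17.55
tool_pos: [0.4702, -0.0844, 0.1223]
eef_rot: [-0.488, -0.511, -0.489, 0.512]
contact_force: [-0.3, 0.4, -2.5]
opening: 0.623
finger_force: 35.0
```

```bash
cat > can.py <<'E'
from h import *
# axis of the can near given xy, from cap pixels/body: slices by height
import sys
x0,y0,zlo,zhi=map(float,sys.argv[1:5]); tag=sys.argv[5]
for n in("side","top"):
    im,d=snap(n,tag+n); P=cloud(n,d); q=P[(d>0)&(abs(P[...,0]-x0)<.033)&(abs(P[...,1]-y0)<.033)&(P[...,2]>zlo)&(P[...,2]<zhi)]
    if len(q)<20: print(n,"few",len(q)); continue
    print(n,"zmax %.4f zmin %.4f"%(np.percentile(q[:,2],98),q[:,2].min()))
    t=q[q[:,2]>np.percentile(q[:,2],98)-.008]; print("  top",((t.min(0)+t.max(0))/2).round(4),(t.max(0)-t.min(0)).round(3),len(t))
    for lo in np.arange(zlo,zhi,.015):
        s=q[(q[:,2]>=lo)&(q[:,2]<lo+.015)]
        if len(s)>15:
            A=np.c_[2*s[:,:2],np.ones(len(s))]; c=np.linalg.lstsq(A,(s[:,:2]**2).sum(1),rcond=None)[0]; print("  z%.3f c %s R %.4f n%d xmid %.4f ymin %.4f"%(lo,c[:2].round(4),np.sqrt(c[2]+c[:2]@c[:2]),len(s),(s[:,0].min()+s[:,0].max())/2,s[:,1].min()))
E
python3 lg.py; python3 can.py .469 -.115 .005 .185 s4
python3 - <<'E'
import cv2
cv2.imwrite("pics/s4c.png",cv2.resize(cv2.imread("pics/s4side.png")[120:330,170:380],None,fx=2.8,fy=2.8))
E
```

```text
17.55 q [ 1.007  1.482 -0.701  1.46  -0.449  1.408  0.86 ] p [ 0.4702 -0.0844  0.1223] quat [-0.488 -0.511 -0.489  0.512] F [-0.3  0.4 -2.5] 0.6233771766733208
side zmax 0.1804 zmin 0.0490
  top [ 0.4712 -0.1201  0.1776] [0.049 0.053 0.01 ] 407
  z0.065 c [ 0.4714 -0.1179] R 0.0283 n52 xmid 0.4708 ymin -0.1462
  z0.080 c [ 0.4717 -0.1205] R 0.0265 n55 xmid 0.4719 ymin -0.1480
  z0.095 c [ 0.4716 -0.118 ] R 0.0284 n69 xmid 0.4716 ymin -0.1468
  z0.110 c [ 0.4718 -0.1202] R 0.0271 n127 xmid 0.4719 ymin -0.1479
  z0.125 c [ 0.469  -0.1187] R 0.0297 n208 xmid 0.4690 ymin -0.1479
  z0.140 c [ 0.4714 -0.1181] R 0.0262 n162 xmid 0.4713 ymin -0.1479
  z0.155 c [ 0.4712 -0.1198] R 0.0241 n121 xmid 0.4704 ymin -0.1460
  z0.170 c [ 0.4712 -0.1213] R 0.0186 n421 xmid 0.4712 ymin -0.1468
top zmax 0.1813 zmin 0.0335
  top [ 0.4699 -0.1185  0.1779] [0.048 0.049 0.009] 341
  z0.110 c [ 0.4715 -0.1216] R 0.0324 n23 xmid 0.4692 ymin -0.1440
  z0.125 c [ 0.4709 -0.1245] R 0.0329 n86 xmid 0.4696 ymin -0.1478
  z0.140 c [ 0.47   -0.1184] R 0.0273 n51 xmid 0.4667 ymin -0.1444
  z0.155 c [ 0.4694 -0.118 ] R 0.0252 n22 xmid 0.4623 ymin -0.1288
  z0.170 c [ 0.4691 -0.1177] R 0.0178 n346 xmid 0.4699 ymin -0.1428
```

View pics/s4c.png

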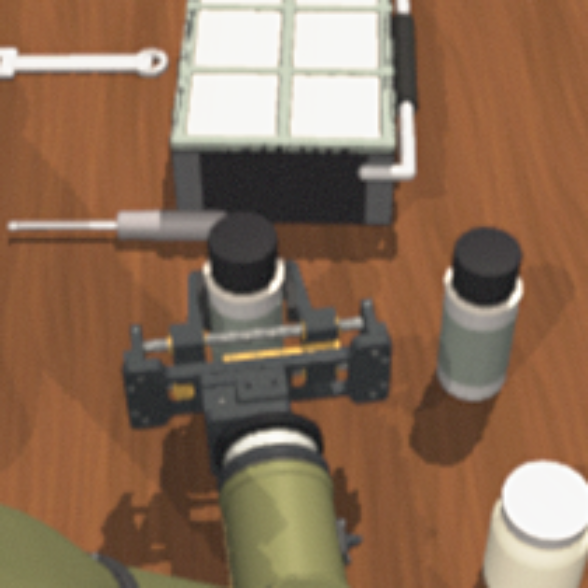

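The crop shows the can upright in the gripper, with its cap at about (245,250) and the crate and the other can clear of it. Depth puts the foot about 31 mm above the bench.

>>> step_arm:
  increments:
    - [[0,0,-0.8],[0,0,0]]
    - [[0,0,-0.8],[0,0,0]]
    - [[0,0,-0.6],[0,0,0]]
    - [[0,0,-0.4],[0,0,0]]
    - [[0,0,-0.2],[0,0,0]]
    - [[0,0,-0.1],[0,0,0]]
    - [[0,0,-0.1],[0,0,0]]
    - [[0,0,-0.1],[0,0,0]]
    - [[0,0,0],[0,0,0]]
    - [[0,0,0],[0,0,0]]

```text
clock: 18.65
tool_pos: [0.4701, -0.084, 0.0931]
eef_rot: [-0.486, -0.511, -0.489, 0.513]
contact_force: [-0.8, -0.8, 5.9]
opening: 0.627
finger_force: 35.0
```

>>> step_arm:
  increments:
    - [[0,0,0],[0,0,0]]
    - [[0,0,0],[0,0,0]]
    - [[0,0,0],[0,0,0]]
    - [[0,0,0],[0,0,0]]
    - [[0,0,0],[0,0,0]]
    - [[0,0,0],[0,0,0]]
    - [[0,-1.0,0],[0,0,0]]
    - [[0.1,-2.0,0],[0,0,0]]
    - [[0.1,-3.0,0],[0,0,0]]
    - [[0.2,-3.0,0],[0,0,0]]
  fingers: 1

```text
clock: 19.65
tool_pos: [0.4739, -0.176, 0.0911]
eef_rot: [-0.488, -0.511, -0.488, 0.512]
contact_force: [0.3, -0.8, -0.3]
opening: 0.999
finger_force: 0.0
```

```bash
python3 lg.py; python3 can.py .47 -.119 .005 .185 s5
```

```text
19.65 q [ 1.033  1.552 -0.655  1.181 -0.396  1.654  0.817] p [ 0.4739 -0.176   0.0911] quat [-0.488 -0.511 -0.488  0.512] F [ 0.3 -0.8 -0.3] 0.9988161431767524
side zmax 0.1508 zmin 0.0054
  top [ 0.4713 -0.1203  0.1481] [0.048 0.051 0.01 ] 392
  z0.005 c [ 0.4711 -0.1194] R 0.0268 n92 xmid 0.4701 ymin -0.1481
  z0.020 c [ 0.4712 -0.1186] R 0.0277 n96 xmid 0.4703 ymin -0.1482
  z0.035 c [ 0.4714 -0.1191] R 0.0275 n110 xmid 0.4700 ymin -0.1486
  z0.050 c [ 0.4713 -0.1189] R 0.0275 n110 xmid 0.4703 ymin -0.1493
  z0.065 c [ 0.4714 -0.1183] R 0.0280 n109 xmid 0.4706 ymin -0.1488
  z0.080 c [ 0.4713 -0.1189] R 0.0274 n129 xmid 0.4704 ymin -0.1486
  z0.095 c [ 0.4711 -0.1195] R 0.0263 n121 xmid 0.4710 ymin -0.1479
  z0.110 c [ 0.4711 -0.1184] R 0.0257 n149 xmid 0.4713 ymin -0.1487
  z0.125 c [ 0.4716 -0.1186] R 0.0248 n113 xmid 0.4716 ymin -0.1454
  z0.140 c [ 0.4712 -0.1211] R 0.0186 n413 xmid 0.4712 ymin -0.1459
top zmax 0.1524 zmin 0.0057
  top [ 0.4686 -0.1168  0.1491] [0.049 0.049 0.009] 322
  z0.080 c [ 0.4697 -0.1178] R 0.0287 n23 xmid 0.4569 ymin -0.1308
  z0.095 c [ 0.469  -0.1179] R 0.0271 n22 xmid 0.4628 ymin -0.1439
  z0.110 c [ 0.4698 -0.1179] R 0.0271 n48 xmid 0.4676 ymin -0.1408
  z0.140 c [ 0.4686 -0.117 ] R 0.0180 n336 xmid 0.4686 ymin -0.1414
```

>>> step_arm:
  increments:
    - [[0,0,2.5],[-8.5,-0.4,0]]
    - [[0,0,3.0],[-8.5,-0.4,0]]
    - [[0,0,3.0],[-8.5,-0.4,0]]
    - [[0,0,2.0],[-8.5,-0.4,0]]
    - [[-0.1,0,0.5],[-8.5,-0.4,0]]
    - [[-0.1,1.0,0],[-8.5,-0.4,0]]
    - [[-0.1,1.0,0],[-8.5,-0.4,0]]
    - [[-0.1,1.0,0],[-8.5,-0.4,0]]
    - [[-0.1,1.2,0],[-8.5,-0.4,0]]
    - [[0,1.3,0],[-8.5,-0.4,0]]
  fingers: 1

```text
clock: 20.75
tool_pos: [0.4689, -0.1193, 0.202]
eef_rot: [0.689, 0.723, 0.032, -0.032]
contact_force: [0.3, -0.2, -0.7]
opening: 0.997
finger_force: 0.0
```

>>> step_arm:
  increments:
    - [[0,0,-1.0],[-5.0,-0.2,0]]
    - [[0,0,-2.0],[0,0,0]]
    - [[0,0,-2.0],[0,0,0]]
    - [[0,0,0],[0,0,0]]
    - [[0,0,0],[0,0,0]]
    - [[0,0,0],[0,0,0]]
    - [[0,0,0],[0,0,0]]
    - [[0,0,0],[0,0,0]]
    - [[0,0,0],[0,0,0]]
    - [[0,0,0],[0,0,0]]

```text
clock: 21.75
tool_pos: [0.4691, -0.1201, 0.151]
eef_rot: [0.69, 0.724, 0.002, -0.003]
contact_force: [-0.3, -0.7, 0.1]
opening: 0.997
finger_force: 0.0
```

```bash
python3 lg.py
python3 - <<'E'
from h import *
from scipy.spatial.transform import Rotation as Ro
print(Ro.from_quat(r.get_state()["eef_rot"]).as_matrix().round(3))
E
```

```text
21.75 q [ 0.246  0.621 -0.136  2.049  0.158  0.483  0.041] p [ 0.4691 -0.1201  0.151 ] quat [ 0.69   0.724  0.002 -0.003] F [-0.3 -0.7  0.1] 0.9974689022299208
[[-0.047  0.999 -0.001]
 [ 0.999  0.047  0.006]
 [ 0.006 -0.001 -1.   ]]
```

>>> step_arm:
  increments:
    - [[0.1,0.15,-1.5],[-0.35,0,0]]
    - [[0,0,-1.5],[0,0,0]]
    - [[0,0,-1.2],[0,0,0]]
    - [[0,0,-0.8],[0,0,0]]
    - [[0,0,-0.4],[0,0,0]]
    - [[0,0,0],[0,0,0]]
    - [[0,0,0],[0,0,0]]
    - [[0,0,0],[0,0,0]]
    - [[0,0,0],[0,0,0]]
    - [[0,0,0],[0,0,0]]

```text
clock: 22.75
tool_pos: [0.4702, -0.1185, 0.0971]
eef_rot: [0.69, 0.724, -0.0, -0.0]
contact_force: [0.1, 1.0, 0.9]
opening: 0.996
finger_force: 0.0
```

>>> step_arm:
  increments:
    - [[0,0,0],[0,0,0]]
    - [[0,0,0],[0,0,0]]
    - [[0,0,0],[0,0,0]]
    - [[0,0,0],[0,0,0]]
    - [[0,0,0],[0,0,0]]
    - [[0,0,0],[0,0,0]]
    - [[0,0,0],[0,0,0]]
    - [[0,0,0],[0,0,0]]
    - [[0,0,1.5],[0,0,0]]
    - [[0,0,2.0],[0,0,0]]
  fingers: 0
  grip_force: 35

```text
clock: 23.75
tool_pos: [0.4685, -0.1183, 0.1312]
eef_rot: [0.69, 0.724, -0.002, -0.002]
contact_force: [0.6, 0.0, -2.0]
opening: 0.568
finger_force: 35.0
```

>>> step_arm:
  increments:
    - [[0,0,4.0],[0,0,0]]
    - [[0.6,2.0,4.0],[0,0,0]]
    - [[1.2,4.4,1.5],[0,0,0]]
    - [[1.3,4.7,0],[0,0,0]]
    - [[1.3,4.7,0],[0,0,0]]
    - [[1.3,4.7,0],[0,0,0]]
    - [[1.3,4.7,0],[0,0,0]]
    - [[1.3,4.7,0],[0,0,0]]
    - [[1.2,4.5,0],[0,0,0]]
    - [[0.8,3.0,0],[0,0,0]]

```text
clock: 24.75
tool_pos: [0.572, 0.2599, 0.2259]
eef_rot: [0.689, 0.725, -0.001, -0.002]
contact_force: [-0.2, 0.3, -2.0]
opening: 0.568
finger_force: 35.0
```

>>> step_arm:
  increments:
    - [[0.5,2.1,0],[0,0,0]]
    - [[0,0,0],[0,0,0]]
    - [[0,0,0],[0,0,0]]
    - [[0,0,0],[0,0,0]]
    - [[0,0,0],[0,0,0]]
    - [[0,0,0],[0,0,0]]
    - [[0,0,0],[0,0,0]]
    - [[0,0,0],[0,0,0]]
    - [[0,0,0],[0,0,0]]
    - [[0,0,0],[0,0,0]]

```text
clock: 25.75
tool_pos: [0.578, 0.2765, 0.2268]
eef_rot: [0.69, 0.724, -0.001, -0.001]
contact_force: [0.3, 0.9, -2.1]
opening: 0.571
finger_force: 35.0
```

```bash
python3 lg.py; python3 can.py .5785 .2769 .11 .19 s6
```

```text
25.75 q [-0.458  0.7   -0.111  1.505  0.087  0.943 -0.547] p [0.578  0.2765 0.2268] quat [ 0.69   0.724 -0.001 -0.001] F [ 0.3  0.9 -2.1] 0.5713994201093465
side zmax 0.1881 zmin 0.1274
  top [0.5773 0.2618 0.1851] [0.054 0.032 0.01 ] 71
  z0.125 c [0.5783 0.2742] R 0.0254 n57 xmid 0.5779 ymin 0.2469
  z0.140 c [0.5786 0.2747] R 0.0264 n99 xmid 0.5783 ymin 0.2444
  z0.155 c [0.5785 0.2749] R 0.0272 n112 xmid 0.5782 ymin 0.2448
  z0.170 c [0.5782 0.2748] R 0.0267 n116 xmid 0.5780 ymin 0.2458
  z0.185 c [0.5781 0.276 ] R 0.0277 n33 xmid 0.5758 ymin 0.2466
top zmax 0.1891 zmin 0.1347
  top [0.5708 0.2606 0.1854] [0.044 0.023 0.008] 26
  z0.125 c [0.5769 0.2776] R 0.0278 n20 xmid 0.5670 ymin 0.2504
  z0.140 c [0.5768 0.2778] R 0.0283 n38 xmid 0.5724 ymin 0.2492
  z0.155 c [0.5761 0.2773] R 0.0280 n40 xmid 0.5689 ymin 0.2484
  z0.170 c [0.5763 0.2772] R 0.0281 n49 xmid 0.5693 ymin 0.2488
```

>>> step_arm:
  increments:
    - [[0.05,0,-1.5],[0,0,0]]
    - [[0,0,-1.5],[0,0,0]]
    - [[0,0,-1.2],[0,0,0]]
    - [[0,0,-1.2],[0,0,0]]
    - [[0,0,-1.2],[0,0,0]]
    - [[0,0,-1.2],[0,0,0]]
    - [[0,0,-1.2],[0,0,0]]
    - [[0,0,-1.2],[0,0,0]]
    - [[0,0,-0.8],[0,0,0]]
    - [[0,0,0],[0,0,0]]

```text
clock: 26.85
tool_pos: [0.5775, 0.276, 0.1151]
eef_rot: [0.69, 0.724, -0.002, -0.001]
contact_force: [-1.0, -0.1, -3.6]
opening: 0.573
finger_force: 35.0
```

>>> step_arm:
  increments:
    - [[0,0,-0.2],[0,0,0]]
    - [[0,0,-0.1],[0,0,0]]
    - [[0,0,-0.1],[0,0,0]]
    - [[0,0,-0.1],[0,0,0]]
    - [[0,0,0],[0,0,0]]
    - [[0,0,0],[0,0,0]]
    - [[0,0,0],[0,0,0]]
    - [[0,0,0],[0,0,0]]
    - [[0,0,0],[0,0,0]]
    - [[0,0,0],[0,0,0]]

```text
clock: 27.85
tool_pos: [0.5786, 0.2766, 0.1118]
eef_rot: [0.69, 0.724, -0.001, -0.001]
contact_force: [0.2, 0.3, -2.6]
opening: 0.569
finger_force: 35.0
```

>>> step_arm:
  increments:
    - [[0,0,-0.1],[0,0,0]]
    - [[0,0,0],[0,0,0]]
    - [[0,0,-0.1],[0,0,0]]
    - [[0,0,0],[0,0,0]]
    - [[0,0,-0.1],[0,0,0]]
    - [[0,0,0],[0,0,0]]
    - [[0,0,0],[0,0,0]]
    - [[0,0,0],[0,0,0]]
    - [[0,0,0],[0,0,0]]
    - [[0,0,0],[0,0,0]]

```text
clock: 28.85
tool_pos: [0.5788, 0.2768, 0.1098]
eef_rot: [0.69, 0.724, -0.0, -0.001]
contact_force: [-1.5, -0.9, 5.1]
opening: 0.572
finger_force: 34.9
```

>>> step_arm:
  increments:
    - [[0,0,0],[0,0,0]]
    - [[0,0,0],[0,0,0]]
    - [[0,0,0],[0,0,0]]
    - [[0,0,0],[0,0,0]]
    - [[0,0,0],[0,0,0]]
    - [[0,0,0],[0,0,0]]
    - [[0,0,1.0],[0,0,0]]
    - [[0,0,3.0],[0,0,0]]
    - [[0,0,4.0],[0,0,0]]
    - [[0,0,3.5],[0,0,0]]
  fingers: 1

```text
clock: 29.85
tool_pos: [0.5787, 0.2766, 0.2262]
eef_rot: [0.69, 0.724, -0.0, -0.001]
contact_force: [1.0, -0.6, -0.7]
opening: 1.001
finger_force: 0.0
```

```bash
python3 lg.py; python3 can.py .5775 .2765 .10 .17 s7; python3 can.py .65 -.122 .005 .16 s8|grep -A8 -i -E "side|top"
```

```text
29.85 q [-0.457  0.701 -0.112  1.505  0.088  0.941 -0.547] p [0.5787 0.2766 0.2262] quat [ 0.69   0.724 -0.    -0.001] F [ 1.  -0.6 -0.7] 1.0006941178189608
side zmax 0.1645 zmin 0.1000
  top [0.5791 0.2767 0.1613] [0.049 0.054 0.009] 207
  z0.100 c [0.579  0.2782] R 0.0294 n105 xmid 0.5744 ymin 0.2438
  z0.115 c [0.579  0.2739] R 0.0251 n118 xmid 0.5799 ymin 0.2454
  z0.130 c [0.5794 0.2734] R 0.0230 n100 xmid 0.5802 ymin 0.2462
  z0.145 c [0.5797 0.2735] R 0.0222 n119 xmid 0.5794 ymin 0.2469
  z0.160 c [0.5791 0.2743] R 0.0182 n165 xmid 0.5791 ymin 0.2496
top zmax 0.1653 zmin 0.1007
  top [0.5758 0.277  0.1629] [0.047 0.05  0.011] 322
  z0.100 c [0.5767 0.2771] R 0.0274 n42 xmid 0.5711 ymin 0.2484
  z0.115 c [0.5772 0.2777] R 0.0270 n82 xmid 0.5760 ymin 0.2486
  z0.130 c [0.5772 0.2773] R 0.0250 n39 xmid 0.5704 ymin 0.2517
  z0.145 c [0.576  0.2755] R 0.0217 n76 xmid 0.5746 ymin 0.2525
  z0.160 c [0.5764 0.2764] R 0.0174 n282 xmid 0.5758 ymin 0.2523
side zmax 0.1509 zmin 0.0050
  top [ 0.6512 -0.1239  0.1483] [0.05  0.053 0.011] 384
  z0.005 c [ 0.651  -0.1228] R 0.0273 n92 xmid 0.
[... 416 characters left out ...]
n -0.1521
  z0.110 c [ 0.6515 -0.1225] R 0.0257 n158 xmid 0.6511 ymin -0.1516
--
top zmax 0.1521 zmin 0.0058
  top [ 0.6486 -0.1209  0.1492] [0.05  0.049 0.01 ] 302
  z0.005 c [ 0.6491 -0.122 ] R 0.0280 n21 xmid 0.6353 ymin -0.1364
  z0.020 c [ 0.6491 -0.1218] R 0.0283 n21 xmid 0.6303 ymin -0.1433
  z0.035 c [ 0.649  -0.1217] R 0.0282 n27 xmid 0.6330 ymin -0.1439
  z0.050 c [ 0.6492 -0.1219] R 0.0284 n32 xmid 0.6365 ymin -0.1390
  z0.065 c [ 0.649  -0.1217] R 0.0282 n28 xmid 0.6392 ymin -0.1444
  z0.080 c [ 0.6494 -0.1219] R 0.0282 n38 xmid 0.6356 ymin -0.1470
  z0.095 c [ 0.6486 -0.1218] R 0.0270 n39 xmid 0.6420 ymin -0.1471
  z0.110 c [ 0.6503 -0.1222] R 0.0270 n61 xmid 0.6435 ymin -0.1497
```

>>> step_arm:
  increments:
    - [[0.8,-4.4,0],[0,0,0]]
    - [[0.8,-4.4,0],[0,0,0]]
    - [[0.8,-4.5,0],[0,0,0]]
    - [[0.8,-4.5,-1.0],[0,0,0]]
    - [[0.8,-4.5,-1.0],[0,0,0]]
    - [[0.8,-4.5,-1.0],[0,0,0]]
    - [[0.8,-4.5,-1.0],[0,0,0]]
    - [[0.8,-4.5,-1.0],[0,0,0]]
    - [[0.7,-4.0,-1.0],[0,0,0]]
    - [[0,0,-0.5],[0,0,0]]

```text
clock: 31.05
tool_pos: [0.6475, -0.1315, 0.156]
eef_rot: [0.694, 0.72, -0.004, -0.0]
contact_force: [-0.6, -0.3, 0.1]
opening: 0.999
finger_force: 0.0
```

>>> step_arm:
  increments:
    - [[0,0,0],[0,0,0]]
    - [[0,0,0],[0,0,0]]
    - [[0,0,-1.5],[0,0,0]]
    - [[0,0,-1.5],[0,0,0]]
    - [[0,0,-1.5],[0,0,0]]
    - [[0,0,-1.0],[0,0,0]]
    - [[0,0,-0.5],[0,0,0]]
    - [[0,0,-0.2],[0,0,0]]
    - [[0,0,0],[0,0,0]]
    - [[0,0,0],[0,0,0]]

```text
clock: 32.05
tool_pos: [0.6501, -0.1216, 0.0974]
eef_rot: [0.69, 0.724, -0.0, -0.0]
contact_force: [-0.5, -0.8, -0.3]
opening: 0.996
finger_force: 0.0
```

>>> step_arm:
  increments:
    - [[0,0,0],[0,0,0]]
    - [[0,0,0],[0,0,0]]
    - [[0,0,0],[0,0,0]]
    - [[0,0,0],[0,0,0]]
    - [[0,0,0],[0,0,0]]
    - [[0,0,0],[0,0,0]]
    - [[0,0,0],[0,0,0]]
    - [[0,0,1.5],[0,0,0]]
    - [[0,0,3.0],[0,0,0]]
    - [[0,0,4.0],[0,0,0]]
  fingers: 0
  grip_force: 35

```text
clock: 33.05
tool_pos: [0.6475, -0.1213, 0.1815]
eef_rot: [0.69, 0.724, -0.002, -0.003]
contact_force: [0.7, -0.4, -1.9]
opening: 0.567
finger_force: 35.0
```

>>> step_arm:
  increments:
    - [[-1.5,2.0,1.6],[0,0,0]]
    - [[-2.6,3.4,1.5],[0,0,0]]
    - [[-2.6,3.4,1.5],[0,0,0]]
    - [[-2.6,3.4,0],[0,0,0]]
    - [[-2.6,3.4,0],[0,0,0]]
    - [[-2.5,3.3,0],[0,0,0]]
    - [[-2.0,2.6,0],[0,0,0]]
    - [[-1.5,1.9,0],[0,0,0]]
    - [[0,0,0],[0,0,0]]
    - [[0,0,0],[0,0,0]]

```text
clock: 34.05
tool_pos: [0.4706, 0.1125, 0.2285]
eef_rot: [0.69, 0.724, -0.0, -0.0]
contact_force: [0.2, -0.3, -2.2]
opening: 0.572
finger_force: 35.0
```

```bash
python3 lg.py; python3 can.py .471 .112 .11 .19 s9
```

```text
34.05 q [-0.233  0.493 -0.147  1.968  0.109  0.689 -0.399] p [0.4706 0.1125 0.2285] quat [ 0.69   0.724 -0.    -0.   ] F [ 0.2 -0.3 -2.2] 0.5715391770781361
side zmax 0.1890 zmin 0.1317
  top [0.4704 0.0953 0.1855] [0.054 0.028 0.009] 73
  z0.125 c [0.472  0.1102] R 0.0266 n50 xmid 0.4722 ymin 0.0817
  z0.140 c [0.472  0.1095] R 0.0265 n116 xmid 0.4716 ymin 0.0815
  z0.155 c [0.4715 0.1096] R 0.0269 n116 xmid 0.4718 ymin 0.0800
  z0.170 c [0.4713 0.1101] R 0.0271 n124 xmid 0.4704 ymin 0.0812
  z0.185 c [0.4714 0.1102] R 0.0273 n38 xmid 0.4715 ymin 0.0825
top zmax 0.1891 zmin 0.1389
  top [0.4693 0.0843 0.1871] [0.026 0.003 0.005] 8
```

>>> step_arm:
  increments:
    - [[0,0,-1.5],[0,0,0]]
    - [[0,0,-1.5],[0,0,0]]
    - [[0,0,-1.2],[0,0,0]]
    - [[0,0,-1.2],[0,0,0]]
    - [[0,0,-1.2],[0,0,0]]
    - [[0,0,-1.2],[0,0,0]]
    - [[0,0,-1.2],[0,0,0]]
    - [[0,0,-1.2],[0,0,0]]
    - [[0,0,-0.8],[0,0,0]]
    - [[0,0,-0.2],[0,0,0]]

```text
clock: 35.15
tool_pos: [0.4705, 0.1115, 0.115]
eef_rot: [0.691, 0.723, -0.001, -0.001]
contact_force: [-0.9, -1.1, -2.3]
opening: 0.572
finger_force: 34.9
```

>>> step_arm:
  increments:
    - [[0,0,-0.1],[0,0,0]]
    - [[0,0,-0.1],[0,0,0]]
    - [[0,0,-0.1],[0,0,0]]
    - [[0,0,-0.1],[0,0,0]]
    - [[0,0,-0.1],[0,0,0]]
    - [[0,0,-0.1],[0,0,0]]
    - [[0,0,-0.1],[0,0,0]]
    - [[0,0,0],[0,0,0]]
    - [[0,0,0],[0,0,0]]
    - [[0,0,0],[0,0,0]]

```text
clock: 36.15
tool_pos: [0.4709, 0.1128, 0.1097]
eef_rot: [0.69, 0.724, -0.0, -0.0]
contact_force: [-1.9, 0.1, 8.5]
opening: 0.567
finger_force: 34.9
```

>>> step_arm:
  increments:
    - [[0,0,0],[0,0,0]]
    - [[0,0,0],[0,0,0]]
    - [[0,0,0],[0,0,0]]
    - [[0,0,0],[0,0,0]]
    - [[0,0,0],[0,0,0]]
    - [[0,0,0],[0,0,0]]
    - [[0,0,1.0],[0,0,0]]
    - [[0,0,3.0],[0,0,0]]
    - [[0,0,4.0],[0,0,0]]
    - [[0,0,4.0],[0,0,0]]
  fingers: 1

```text
clock: 37.15
tool_pos: [0.47, 0.1124, 0.2306]
eef_rot: [0.69, 0.724, -0.001, -0.001]
contact_force: [-0.5, 0.4, 0.4]
opening: 1.0
finger_force: 0.0
```

>>> step_arm:
  increments:
    - [[0,-1,3.0],[0,0,0]]
    - [[0,-3,1.0],[0,0,0]]
    - [[0,-4,0],[0,0,0]]
    - [[0,-4,0],[0,0,0]]
    - [[0,-4,0],[0,0,0]]
    - [[0,-4,0],[0,0,0]]
    - [[0,-2,0],[0,0,0]]
    - [[0,0,0],[0,0,0]]
    - [[0,0,0],[0,0,0]]
    - [[0,0,0],[0,0,0]]

```text
clock: 38.15
tool_pos: [0.4706, -0.1056, 0.2691]
eef_rot: [0.689, 0.725, -0.0, -0.001]
contact_force: [0.0, 0.6, -0.0]
opening: 1.0
finger_force: 0.0
```

```bash
python3 lg.py; python3 can.py .471 .1115 .10 .17 f1; python3 can.py .5775 .2765 .10 .17 f2
python3 - <<'E'
import cv2,numpy as np
a=cv2.imread("pics/f2side.png")[70:350,150:400]; b=cv2.imread("pics/f2top.png")[120:300,100:420]
a=cv2.resize(a,(400,448)); b=cv2.resize(b,(400,225)); cv2.imwrite("pics/final.png",np.hstack([a,np.vstack([b,np.zeros((223,400,3),np.uint8)])]))
E
```

```text
38.15 q [ 0.231  0.435 -0.156  1.915  0.09   0.8    0.076] p [ 0.4706 -0.1056  0.2691] quat [ 0.689  0.725 -0.    -0.001] F [ 0.   0.6 -0. ] 1.0003520564230854
side zmax 0.1641 zmin 0.1004
  top [0.4717 0.1077 0.1613] [0.047 0.053 0.01 ] 176
  z0.100 c [0.4721 0.1109] R 0.0269 n111 xmid 0.4718 ymin 0.0806
  z0.115 c [0.4719 0.1106] R 0.0260 n133 xmid 0.4718 ymin 0.0816
  z0.130 c [0.472  0.1101] R 0.0240 n111 xmid 0.4722 ymin 0.0836
  z0.145 c [0.4717 0.108 ] R 0.0220 n107 xmid 0.4726 ymin 0.0841
  z0.160 c [0.472 0.11 ] R 0.0195 n141 xmid 0.4718 ymin 0.0812
top zmax 0.1658 zmin 0.1008
  top [0.4699 0.1124 0.1624] [0.047 0.049 0.009] 336
  z0.100 c [0.4699 0.1124] R 0.0281 n21 xmid 0.4614 ymin 0.0840
  z0.115 c [0.4701 0.1126] R 0.0272 n59 xmid 0.4683 ymin 0.0841
  z0.130 c [0.4695 0.1121] R 0.0249 n17 xmid 0.4589 ymin 0.0875
  z0.145 c [0.4679 0.1103] R 0.0212 n54 xmid 0.4669 ymin 0.0865
  z0.160 c [0.4696 0.1118] R 0.0176 n302 xmid 0.4699 ymin 0.0879
side zmax 0.1648 zmin 0.1236
  top [0.5798 0.2751 0.1622] [0.049 0.053 0.011] 201
  z0.145 c [0.5788 0.2717] R 0.0213 n58 xmid 0.5792 ymin 0.2510
  z0.160 c [0.5794 0.2746] R 0.0182 n176 xmid 0.5799 ymin 0.2485
top zmax 0.1651 zmin 0.1000
  top [0.5761 0.2768 0.1618] [0.048 0.049 0.009] 329
  z0.100 c [0.5769 0.277 ] R 0.0274 n45 xmid 0.5716 ymin 0.2489
  z0.115 c [0.5772 0.2777] R 0.0271 n82 xmid 0.5761 ymin 0.2492
  z0.130 c [0.5769 0.2772] R 0.0249 n40 xmid 0.5709 ymin 0.2518
  z0.145 c [0.5734 0.2744] R 0.0204 n76 xmid 0.5723 ymin 0.2520
  z0.160 c [0.5768 0.2768] R 0.0176 n287 xmid 0.5768 ymin 0.2535
```

View pics/final.png

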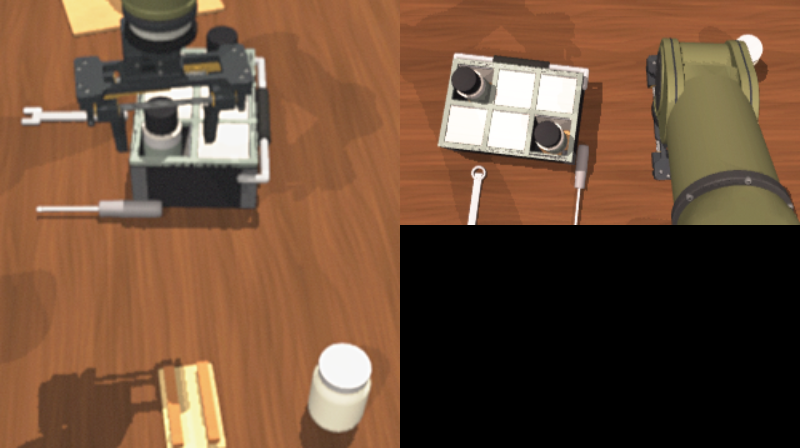

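The final picture shows both caps standing in the two free cells, at (162,110) and (222,45) in the side part and (548,136) and (467,83) in the top part. The arm is clear, and the screwdriver, wrench and jar haven't moved.

```bash
python3 -c "
from plant import r
print(r.finish_job())"
```

```text
the job is handed in; nothing more can be done
None
```

The job is handed in at about 38 s: both cans stand upright, caps up, in the two free cells (cell 3: the stood-up can, cell 0: the other), and the screwdriver, wrench and jar were not touched; one probe press, on cell 2, was harder than intended, at 61 N through the fingertips.

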